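# Screw the lid on the open storage jar

## Task

One of the three square storage jars in the steel caddy has been left open: take the lid that fits it from the lid rack, where it stands on edge, and close the jar. Set the lid level on the mouth, turn it back (anticlockwise) until it drops into the start of the thread, then screw it clockwise until it is fully home, and let go. Leave the jar standing in its well and the other jars, lids and loose things where they are.

Things in the scene. Friction and masses are not known exactly. Their poses are not given: they have to be found in the camera images.
- lid_mid (a point): Centre, half-way up, of the lid that fits: grey plastic screw cap with ribbed rim, 66 mm across (65.6 to 67), 20 mm high, 35 g, the middle size of the three in the rack. z points out through its closed top. At the start it stands on edge in the rack, closed top away from the robot (z level, along the rack's x), its lower edge 4 mm above the bench.
- lid_open (a point): Centre of that lid's open edge, 10 mm from its centre, same axes. The inside is 17 mm deep, 61 mm across, with four small lugs evenly spaced near the open edge.
- jar_mouth (a point): Centre of the rim of the open jar's mouth, 102.5 mm above its base; z up. White plastic jar, body 68 mm square and 82 mm high, 0.3 to 0.5 kg, loose in a well that keeps it from turning. The neck is 20 mm high, 51 mm across, 59 mm over the thread: the lid has 1 mm to spare all round.
- jar_thread (a point): Middle of the neck, 10 mm below the rim. Four-start right-hand quick thread. A lid set on at random rests on the thread with its centre 0 to 5 mm above the rim; clockwise, stops block it. Turned anticlockwise, up to a quarter turn, it meets entry slots (12 degrees of play) and drops: centre 3 mm below the rim. About 65 degrees clockwise then bring it down 4 mm, home at the end stop: centre 7 mm below.
- lid_rack: Lid rack, fixed: 190 x 74 x 4 mm steel base with three slots 64 mm apart along its x, between wire loops 36 mm high. Origin at the centre of its underside, x away from the robot. One lid stands across each slot, in any order, with 40 mm or more free between lids.
- caddy: Steel caddy, fixed: three square wells in a row along its y, centres 100 mm apart, walls 45 mm high, floor 2 mm thick; origin at the centre of its underside. The open jar stands in any of the three wells. Between rack and caddy, about y = -0.05, x 0.40 to 0.60, the bench is clear over 150 mm.
- lid_small: A lid too small for the jar, 50 mm across, on edge in the rack; stays there. Origin at the centre of its open face.
- lid_large: A lid too large for the jar, 80 mm across, on edge in the rack; stays there. Origin at the centre of its open face.
- jar_left: A closed jar of the same kind in another well, 106 mm high with its lid; leave it. Origin at the centre of its underside.
- jar_right: The other closed jar, the same; leave it. Origin at the centre of its underside.
- ramekin: White ramekin, 84 mm across, 45 mm high, origin under its centre; leave it.
- tart_tins: Three nested tartlet tins, 92 mm across, 29 mm high, origin under the centre; leave them.
- squeeze: White bottle, 60 mm across, 155 mm high, origin under its centre; leave it.
- bench_scraper: Bench scraper lying flat, 103 x 130 mm, 21 mm high; origin under its middle; leave it.
- spoon: Steel spoon lying on the bench, 200 mm long, along its x; leave it.
- pastry_brush: Flat pastry brush lying on the bench, 200 mm long, along its x; leave it.

How it is judged (in metres and radians):
On the way, in this order (a step that is already met when the one before it is completed fails the run):
1. the lid is level over the jar's mouth or resting on it, not yet in the thread (horizontal distance between lid_mid and jar_mouth below 0.006 m and z of lid_mid in the frame of jar_mouth between -0.001 and 0.03 m and angle between lid_mid's own z axis and vertical below 0.1 rad), for 0.1 s.
2. the lid has dropped level into the start of the thread, not yet tightened (horizontal distance between lid_mid and jar_mouth below 0.004 m and z of lid_mid in the frame of jar_mouth between -0.0048 and -0.0017 m and angle between lid_mid's own z axis and vertical below 0.1 rad), for 0.1 s.
At the end, for the whole second after the job is handed in: The lid is on the open jar, centred within 4 mm, level with the rim within 0.06 rad and screwed down to within 1.2 mm of fully home (its centre 5.8 mm or more below the rim); the jar upright in its well, within 12 mm of its place; all the other things within 20 mm of theirs; all let go (horizontal distance between lid_mid and jar_mouth below 0.004 m and z of lid_mid in the frame of jar_mouth between -0.009 and -0.0058 m and angle between the z axis of lid_mid and the z axis of jar_mouth, either way round below 0.06 rad and angle between jar_mouth's own z axis and vertical below 0.08 rad and distance of jar_mouth from where it was at the start of the episode below 0.012 m and distance of each of jar_left, jar_right, lid_small, lid_large, ramekin, tart_tins, squeeze, bench_scraper, spoon, pastry_brush from where it was at the start of the episode below 0.02 m); the robot touches nothing.
It fails at once if another jar, lid or thing on the bench was moved by 30 mm or more (distance of any of jar_left, jar_right, lid_small, lid_large, ramekin, tart_tins, squeeze, bench_scraper, spoon, pastry_brush from where it was at the start of the episode above 0.03 m).
It fails at once if the open jar was lifted or pushed out of its well (distance of jar_mouth from where it was at the start of the episode above 0.03 m).
It also fails if it takes over 59 s, if anything falls off the work surface, if the arm or the gripper's body presses on something with over 40 N, if the wrist force passes 120 N, or if a joint passes its speed limit or range.

## Robot

A 6-joint arm with a two-finger parallel gripper is mounted at the origin on the work surface. World frame = base frame: x ahead of the robot, y to its left, z up, the work surface at z = 0. Lengths are in mm, angles in degrees, forces in N, time in s.
With the tool pointing down it reaches from about 350 to 975 mm from the base axis. Payload 17.4 kg.
Tool frame: the origin (TCP) lies at the very end of the fingers, on their centre line; the grasp point (between the pads) lies 19 mm behind it (grasp_offset is the distance from the TCP to the grasp point, in mm); z points along the fingers, y is the line along which they close (so a half turn about z gives the same grasp; the last joint's range is limited). The gripper opens to 85 mm and grips with 20 to 120 N. Pads are 22 mm wide; open, the fingers measure 114 mm over their backs; the gripper's body (76 mm by 85 mm) begins 54 mm behind the grasp point. The pads swing forward as they close: fully open they stand 13 mm farther back than shut.
Start: joints at [70.313, 6.646, 82.598, -0, 90.757, -2.166], TCP at [203.221, 643.688, 231.303] pointing down, gripper open.
Joint ranges: [-162.19, 162.19], [-47.58, 125.68], [4.15, 143.07], [-65.23, 245.23], [0.69, 171.88], [-170.13, 170.13]. Speed limits (degrees/s): [108.29, 108.29, 127.2, 180, 180, 180].

## Interface

Orientations are given as a 3x3 rotation matrix whose columns are the frame's x, y, z axes.
In Python, from plant import get_obs, capture, camera_params, job_done, cut_out, grasp_offset gives the robot as it stands.
- The arm moves only by the shell command python3 -m pendant 'ROWS' [OPENING]. ROWS is JSON, a list of rows, each a list of 6 numbers: the shift along the tool's x, y, z in m, then the turn, a rotation vector about the tool's x, y, z in degrees. A call has 1 to 8 rows; each row shifts and turns the commanded pose from where the row before left it, along the tool's axes as they then stand; what a row does not reach is not made up. A row lasts 1/12 s, in which the tool goes at most 41.7 mm and 7.16 degrees, less where a joint would pass 70% of its speed; a pose out of reach is approached as far as the arm can. A call with a gripper value outside its range is refused whole. OPENING is the closure in counts, from 0 (fully open) to 255 (shut), set as the call begins (- or left out, the last holds). The fingers move at their own pace and stop on an object; the grip force is fixed at half the most. Time passes only in rows, so rows that do not move let the fingers close. It gives the time, the measured TCP pose, the force, the opening and the grip force at its end, in the units of the state.
- get_obs(): the state, without advancing time (a new reading comes with each control period).
- capture(name): name is "side" or "top" or "wrist"; returns the picture (400x640x3 uint8, red, green, blue); there is no depth.
- camera_params(name): a dict with "fx", "fy", "cx", "cy" (pixels), "T" (4x4, takes a point from camera to world coordinates). Camera axes: x right, y up, looking along -z (the intrinsics and any distortion apply to the point x, -y, -z); pixel columns grow to the right and rows downward; lengths in mm; the calibration is good to about 2 mm. A picture is of the moment at which its call begins: read the wrist's pose just before it. camera_params takes no time and is no camera call; for the wrist camera it gives the pose at the moment of the call.
- job_done(): hands the job in; it is judged then, once.
Trained networks look in the newest picture that a camera, given by its name, has taken for a name from the list of things; names that differ only in an ending like _2 or _b are one class to them, and where a whole thing is asked for, a point or a joint stands for the part that bears it (a point fixed in the world has none). Each returns a list of dicts, best first, with "confidence" (0 to 1); they miss things now and then, are a little off and sometimes report something else, mostly with a low value. They report only what shows in the picture. A call takes as long as a camera call.
- cut_out(camera, name): "mask" (400x640 bool, what is visible of it) and "extent" ([centre column, centre row, width, height] in pixels, round what is visible of it).
The state is a dict: "t": time; "q": joint angles; "joint_velocities": joint speeds; "effort": joint torques, N m; "position": TCP position; "orientation": TCP orientation; "wrist_force": force on the tool from outside, world axes, zero at the start; "ft_torque": the same for the moment, N m; "gripper_width": finger opening in mm; "grip_force": force on a finger pad.
Only numpy, scipy, OpenCV 4.12 (cv2) and the standard library are available. Lean on these libraries where they do the work, as an engineer would, in place of code of your own. Each camera call takes 0.05 s, during which the arm holds its last target. There are 200 camera calls.

## Working session

There is one attempt and no reset: what is moved stays moved. The work goes in short steps, Python scripts to look and compute and a shell command to move; the robot and the scene stay as the last step left them, time stands still between calls to the robot, and variables do not carry over. Pictures are saved under pics/ and viewed, at most 10 in all, crops included, and the job is handed in when it is done.

```bash
ls; mkdir -p pics; cat > h.py <<'E'
import numpy as np, cv2
from plant import get_obs, capture, camera_params, job_done, cut_out, grasp_offset
def ray(cam,u,v,P=None):
    P=P or camera_params(cam); T=np.array(P["T"])
    d=np.array([(u-P["cx"])/P["fx"],-(v-P["cy"])/P["fy"],-1.0])
    return T[:3,3],T[:3,:3]@d
def atz(cam,u,v,z,P=None):
    o,d=ray(cam,u,v,P); return o+d*(z-o[2])/d[2]
def tri(*rays):
    A=np.zeros((3,3));b=np.zeros(3)
    for o,d in rays:
        d=d/np.linalg.norm(d);M=np.eye(3)-np.outer(d,d);A+=M;b+=M@o
    return np.linalg.solve(A,b)
def proj(cam,p,P=None):
    P=P or camera_params(cam); T=np.array(P["T"]); c=T[:3,:3].T@(np.array(p)-T[:3,3])
    return P["cx"]+P["fx"]*c[0]/-c[2],P["cy"]-P["fy"]*c[1]/-c[2]
E
python3 - <<'E'
from h import *
for c in("side","top"):
    cv2.imwrite(f"pics/{c}0.png",capture(c)[:,:,::-1]); P=camera_params(c); print(c,{k:(np.round(v,3).tolist() if k=="T" else v) for k,v in P.items()})
    for n in("lid_mid","jar_mouth","lid_rack","caddy","lid_small","lid_large","jar_left"):
        for r in cut_out(c,n)[:3]: print(n,round(r["confidence"],2),np.round(r["extent"],1),r["mask"].sum())
print(grasp_offset, get_obs())
E
```

```text
pics
side {'fx': 363.8554796654577, 'fy': 363.8554796654577, 'cx': 320.76075257724005, 'cy': 201.38343149736062, 'T': [[0.908, 0.281, -0.31, 223.253], [-0.419, 0.622, -0.662, -670.283], [0.007, 0.731, 0.682, 792.253], [0.0, 0.0, 0.0, 1.0]]}
lid_mid 0.72 [377.1 300.9  21.1  25.7] 346
jar_mouth 0.78 [299.  147.   17.3  28.4] 384
jar_mouth 0.49 [323.5 177.8  28.3  32. ] 637
jar_mouth 0.48 [427.9 278.5  37.2  34.2] 942
lid_rack 0.63 [351.3 316.2  84.2  42.7] 1425
caddy 0.91 [312.  177.7  57.3  57.3] 697
caddy 0.6 [324.7 314.4  13.6  20.6] 244
caddy 0.53 [350.6 313.1  88.6  48.4] 1642
lid_small 0.52 [323.6 315.2  10.2  22.2] 224
lid_large 0.71 [353.  302.8  20.7  37.9] 456
top {'fx': 457.5878662579009, 'fy': 457.5878662579009, 'cx': 317.88827562985267, 'cy': 195.60587837450908, 'T': [[-0.028, 0.982, -0.189, 242.091], [-1.0, -0.027, 0.006, 18.55], [0.001, 0.189, 0.982, 1602.48], [0.0, 0.0, 0.0, 1.0]]}
lid_mid 0.26 [339.  138.5  27.7  26.8] 418
jar_mouth 0.85 [229.8 179.9  22.3  23.4] 438
lid_rack 0.9 [404.9 211.9  27.6  56.9] 653
lid_rack 0.19 [227.4 180.6  19.6  27.2] 495
caddy 0.68 [259.
[... 417 characters left out ...]
, -2.16391564e+00]), 'joint_velocities': array([-0.05818835, -0.00813252, -0.0698562 ,  0.04543358, -0.09589288,
        0.03855206]), 'effort': array([ 1.69905030e-03, -7.31699753e+01, -6.32615447e+01,  7.61832666e-05,
        8.51786081e-04, -6.94795312e-05]), 'position': array([203.23583987, 643.682926  , 231.28311356]), 'orientation': array([[-9.53592545e-01,  3.01100081e-01,  6.88507399e-06],
       [ 3.01100081e-01,  9.53592544e-01, -2.33172062e-05],
       [-1.35863679e-05, -2.01620176e-05, -1.00000000e+00]]), 'wrist_force': array([ 0.79208557, -0.62972414,  0.07823167]), 'ft_torque': array([ 0.04748072, -0.02038164,  0.01295792]), 'grip_force': 0.0, 'gripper_width': 85.7583657861983}
```

View pics/top0.png

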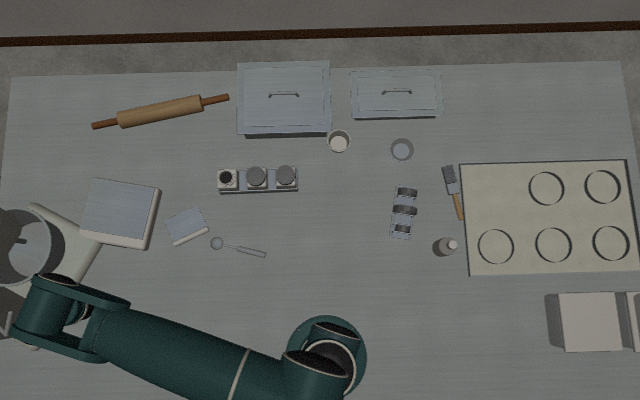

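View pics/side0.png

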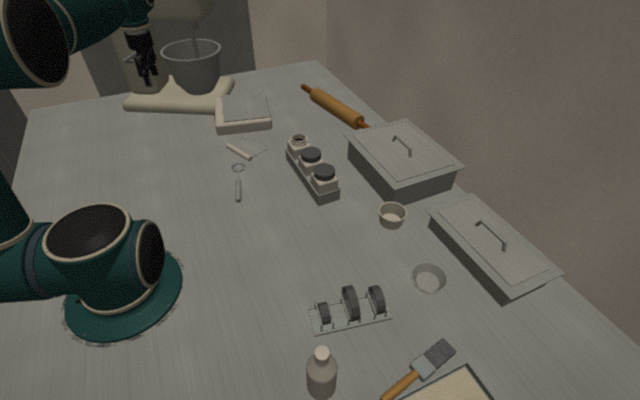

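```bash
python3 - <<'E'
from h import *
print("jar open",atz("top",227,178,104.5),atz("side",298,139,104.5))
for n,u,v,s,t in(("far",407,192,377,300),("mid",405,210,350,302),("near",402,228,324,314)):
    print(n,tri(ray("top",u,v),ray("side",s,t)))
print("closed",atz("top",257,175,108),atz("top",286,174,108),atz("side",312,154,108),atz("side",325,173,108))
P=camera_params("wrist");o=get_obs();T=np.array(P["T"]);R=o["orientation"]
print(P["fx"],P["cx"],P["cy"],R.T@(T[:3,3]-o["position"]),R.T@T[:3,:3])
t=cv2.imread("pics/top0.png");s=cv2.imread("pics/side0.png")
a=cv2.resize(t[150:250,205:305],None,fx=4,fy=4,interpolation=2);b=cv2.resize(t[175:250,370:470],None,fx=4,fy=4,interpolation=2);c=cv2.resize(s[275:345,295:395],None,fx=4,fy=4,interpolation=2)
cv2.imwrite("pics/c.png",np.hstack([a[:400],np.vstack([b,np.zeros((100,400,3),'uint8')])]))
E
```

```text
jar open [598.61340915 312.94019005 104.5       ] [595.55261543 311.08749335 104.5       ]
far [ 546.18762612 -301.75045599   36.64720503]
mid [ 480.44870019 -287.78450287   51.76759066]
near [ 420.42277143 -278.05538333   27.38487679]
closed [605.3411713 211.7688714 108.       ] [606.11073442 114.4779271  108.        ] [602.02380184 207.73977134 108.        ] [598.48248508 102.52077271 108.        ]
316.9379502528378 317.65661737868487 199.42076011794347 [  82.46537399    1.07580883 -142.40494118] [[-2.10720012e-06  9.46334936e-01  3.23187544e-01]
 [ 9.99999755e-01 -2.24448351e-04  6.63733857e-04]
 [ 7.00653448e-04  3.23187466e-01 -9.46334703e-01]]
```

View pics/c.png

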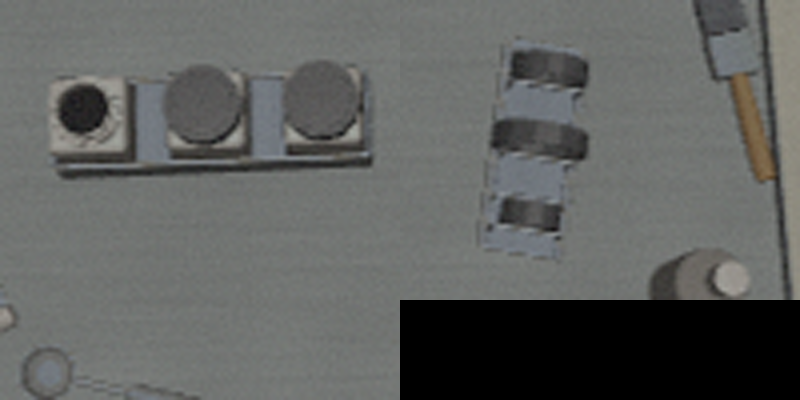

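The open jar is the +y one, at about (598, 312). The matching lid is the far one in the rack, at about (546, -302, 37), which agrees with the lid height given. Now moving over to the rack for a wrist look.

```bash
R='[-0.0205,-0.0287,0.0,0,0,0]'; 
python3 -m pendant '[[-0.0205,-0.0287,0,0,0,0],[-0.0205,-0.0287,0,0,0,0],[-0.0205,-0.0287,0,0,0,0],[-0.0205,-0.0287,0,0,0,0],[-0.0205,-0.0287,0,0,0,0],[-0.0205,-0.0287,0,0,0,0],[-0.0205,-0.0287,0,0,0,0],[-0.0205,-0.0287,0,0,0,0]]' 0
python3 -m pendant '[[-0.0205,-0.0287,0,0,0,0],[-0.0205,-0.0287,0,0,0,0],[-0.0205,-0.0287,0,0,0,0],[-0.0205,-0.0287,0,0,0,0],[-0.0205,-0.0287,0,0,0,0],[-0.0205,-0.0287,0,0,0,0],[-0.0205,-0.0287,0,0,0,0],[-0.0205,-0.0287,0,0,0,0]]'
python3 -m pendant '[[-0.0205,-0.0287,0,0,0,0],[-0.0205,-0.0287,0,0,0,0],[-0.0205,-0.0287,0,0,0,0],[-0.0205,-0.0287,0,0,0,0],[-0.0205,-0.0287,0,0,0,0],[-0.0205,-0.0287,0,0,0,0],[-0.0205,-0.0287,0,0,0,0],[-0.0205,-0.0287,0,0,0,0]]'
python3 -m pendant '[[-0.0205,-0.0287,0.01,0,0,0],[-0.0205,-0.0287,0.01,0,0,0],[-0.0205,-0.0287,0.01,0,0,0],[-0.0205,-0.0287,0.01,0,0,0],[0,0,0,0,0,-5.25],[0,0,0,0,0,-5.25],[0,0,0,0,0,0],[0,0,0,0,0,0]]'
cat > w.py <<'E'
from h import *
import sys
o=get_obs();P=camera_params("wrist");im=capture("wrist")[:,:,::-1].copy();cv2.imwrite("pics/%s.png"%sys.argv[1],im)
for n in sys.argv[2:]:
    for r in cut_out("wrist",n)[:3]: print(n,round(r["confidence"],2),np.round(r["extent"],1),r["mask"].sum())
print(o["t"],o["position"].round(1),o["orientation"].round(3).tolist(),o["q"].round(1))
E
python3 w.py w1 lid_mid lid_rack lid_large lid_small
```

```text
t: 1.47
position: [290.6, 373.8, 231.4]
orientation: [[-0.954, 0.301, 0.0], [0.301, 0.954, 0.0], [-0.0, 0.0, -1.0]]
wrist_force: [0.6, 0.2, 0.0]
gripper_width: 85.4
grip_force: 0.0
t: 2.13
position: [377.8, 105.4, 231.6]
orientation: [[-0.954, 0.301, 0.001], [0.301, 0.954, 0.0], [-0.001, 0.001, -1.0]]
wrist_force: [-1.0, -0.1, -0.1]
gripper_width: 85.0
grip_force: 0.0
t: 2.8
position: [465.2, -163.3, 231.5]
orientation: [[-0.953, 0.301, 0.001], [0.301, 0.953, -0.0], [-0.001, -0.0, -1.0]]
wrist_force: [0.8, 0.1, 0.0]
gripper_width: 85.3
grip_force: 0.0
t: 3.47
position: [508.6, -295.4, 191.3]
orientation: [[-0.992, 0.125, -0.0], [0.125, 0.992, 0.0], [0.0, 0.0, -1.0]]
wrist_force: [-0.8, -1.0, -0.3]
gripper_width: 85.0
grip_force: 0.0
lid_mid 0.73 [316.9 217.1  67.3  45.1] 2126
lid_mid 0.72 [323.6 159.2  82.9  39.8] 3034
lid_rack 0.71 [325.4 136.8  83.5 183.4] 7406
lid_large 0.79 [324.6 157.9  86.9  38.3] 2986
lid_small 0.96 [326.9  81.2  64.2  30.3] 1514
3.4667 [ 508.6 -295.4  191.3] [[-0.992, 0.125, -0.0], [0.125, 0.992, 0.0], [0.0, 0.0, -1.0]] [ -32.6   -3.4   96.6    0.    86.8 -115.5]
```

View pics/w1.png

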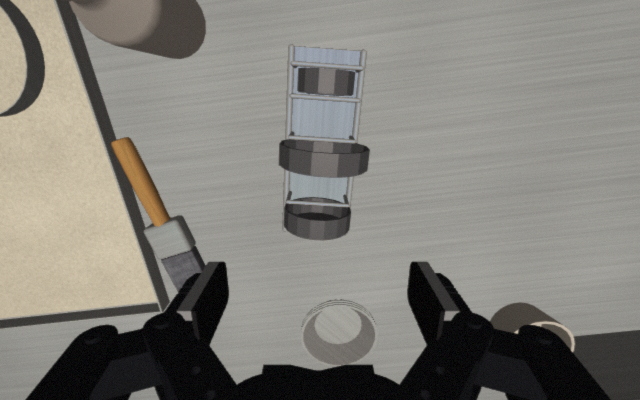

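```bash
python3 - <<'E'
from h import *
im=cv2.imread("pics/w1.png")
cv2.imwrite("pics/c2.png",cv2.resize(im[35:250,260:390],None,fx=4.6,fy=2.75,interpolation=2)) 
for s,pts in (("small bars",[(292,66),(363,67),(290,97),(360,99)]),("large near bar",[(289,138),(357,139)]),("mid near bar",[(286,204),(352,205)])):
    print(s,[atz("wrist",u,v,34.5)[:2].round(1).tolist() for u,v in pts])
print("rack corners",[atz("wrist",u,v,4)[:2].round(1).tolist() for u,v in((291,45),(366,50))])
c=cut_out("wrist","lid_mid")[0]; m=c["mask"]
q,_=cv2.findContours(m.astype('uint8'),0,2)[:2]
ys,xs=np.nonzero(m); print(xs.min(),xs.max(),ys.min(),ys.max())
for r in range(ys.min(),ys.max()+1,3): k=xs[ys==r]; print(r,k.min(),k.max(),end='; ')
E
```

```text
small bars [[403.8, -304.0], [412.2, -242.6], [429.0, -309.7], [438.5, -247.3]]
large near bar [[465.1, -316.1], [473.8, -253.0]]
mid near bar [[529.6, -329.1], [538.8, -263.5]]
rack corners [[383.2, -304.3], [396.2, -234.4]]
283 350 198 239
198 307 325; 201 319 335; 204 285 298; 207 284 332; 210 283 349; 213 284 350; 216 284 350; 219 284 349; 222 284 349; 225 284 349; 228 285 348; 231 288 346; 234 293 343; 237 303 337;
```

View pics/c2.png

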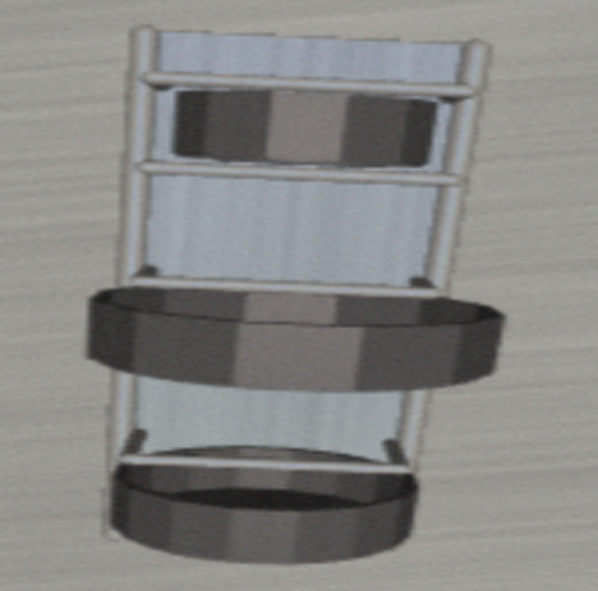

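```bash
python3 - <<'E'
from h import *
print(atz("wrist",318,220.5,70),atz("wrist",318,239,70))
for z in(37,50): print(z,atz("wrist",284,216,z),atz("wrist",350,216,z))
print(proj("wrist",(547,-299,37)),proj("wrist",(547+4.5,-299+33,37)))
# finger tips check
print(atz("wrist",225,265,191),atz("wrist",413,265,191))
E
```

```text
[ 536.57453579 -297.6375826    70.        ] [ 554.82698195 -299.89281613   70.        ]
37 [ 541.18893814 -332.74448177   37.        ] [ 549.34636359 -266.71107795   37.        ]
50 [ 536.19470045 -330.61641209   50.        ] [ 543.994974   -267.47411107   50.        ]
(np.float64(317.92388689606656), np.float64(217.5001756124633)) (np.float64(350.8939177823082), np.float64(217.88625114192538))
[ 505.04521731 -341.82586485  191.        ] [ 516.84908375 -246.13660799  191.        ]
```

```bash

python3 -m pendant '[[0,0,0,0,0,3.1],[0,0,0,0,7,0],[0,0,0,0,7,0],[0,0,0,0,7,0],[0,0,0,0,7,0],[0,0,0,0,7,0],[-0.0298,0.0008,0.0025,0,0,0],[-0.0298,0.0008,0.0025,0,0,0]]'
python3 -m pendant '[[-0.0298,0.0008,0.0025,0,0,0],[-0.0298,0.0008,0.0025,0,0,0],[0,0,0,0,0,0],[0,0,0,0,0,0]]'
cat > d.py <<'E'
# target pose -> tool-frame delta:  d.py x y z
from h import *
import sys
o=get_obs();d=np.array(list(map(float,sys.argv[1:4])))-o["position"]
print("t",o["t"],"pos",o["position"].round(1),"dtool mm",(o["orientation"].T@d).round(1),"q",o["q"].round(0))
E
python3 d.py 537.5 -297.5 24.7
python3 w.py w2 lid_mid
```

```text
t: 4.43
position: [555.4, -301.9, 152.1]
orientation: [[-0.806, 0.176, -0.565], [0.144, 0.984, 0.101], [0.574, -0.001, -0.819]]
wrist_force: [0.5, -0.6, 0.2]
gripper_width: 85.6
grip_force: 0.0
t: 4.77
position: [599.9, -308.1, 112.8]
orientation: [[-0.805, 0.176, -0.567], [0.143, 0.984, 0.101], [0.576, 0.0, -0.818]]
wrist_force: [-0.1, -0.5, 1.1]
gripper_width: 85.3
grip_force: 0.0
t 4.7667 pos [ 599.9 -308.1  112.8] dtool mm [  1.   -0.6 108.5] q [ -26.   31.   69.  -10.  114. -107.]
lid_mid 0.81 [312.4 193.6  88.7  43.7] 3292
4.7667 [ 599.9 -308.1  112.8] [[-0.805, 0.176, -0.567], [0.143, 0.984, 0.101], [0.576, 0.0, -0.818]] [ -25.6   30.9   68.5   -9.7  114.4 -106.8]
```

View pics/w2.png

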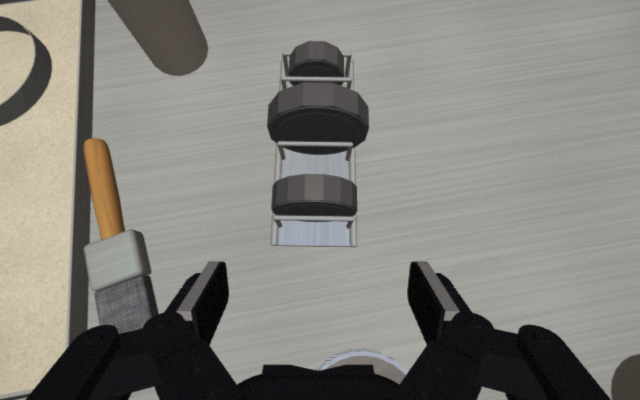

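```bash
python3 - <<'E'
from h import *
print(proj("wrist",(546,-299,37)),proj("wrist",(546+.984*11,-299-.179*11,35)),proj("wrist",(546+.984*10,-299-.179*10,70)),proj("wrist",(546+.984*13,-299-.179*13,36)))
print(atz("wrist",314.5,217.5,36), atz("wrist",314.5,178,70))
E
```

```text
(np.float64(316.5440683972805), np.float64(201.12640100248174)) (np.float64(316.5002751480349), np.float64(215.15931238273933)) (np.float64(316.26642928631395), np.float64(202.04795616228785)) (np.float64(316.48407901858644), np.float64(217.34019995059018))
[ 558.64331985 -302.88910786   36.        ] [ 538.32757417 -298.9426695    70.        ]
```

```bash

python3 -m pendant '[[0.001,-0.0015,0.018,0,0,0],[0,0,0.018,0,0,0],[0,0,0.018,0,0,0],[0,0,0.018,0,0,0],[0,0,0.018,0,0,0],[0,0,0.018,0,0,0],[0,0,0,0,0,0],[0,0,0,0,0,0]]'
python3 d.py 537.5 -298.5 24.7
python3 -m pendant '[[0,0,0,0,0,0],[0,0,0,0,0,0],[0,0,0,0,0,0],[0,0,0,0,0,0],[0,0,0,0,0,0],[0,0,0,0,0,0],[0,0,0,0,0,0],[0,0,0,0,0,0]]' 255
```

```text
t: 5.53
position: [537.4, -299.0, 28.3]
orientation: [[-0.807, 0.176, -0.564], [0.145, 0.984, 0.101], [0.573, -0.0, -0.82]]
wrist_force: [0.2, 0.1, 0.1]
gripper_width: 85.3
grip_force: 0.0
t 5.5333 pos [ 537.4 -299.    28.3] dtool mm [-2.1  0.5  2.9] q [ -27.   28.   81.  -10.  105. -106.]
t: 6.2
position: [538.8, -299.4, 29.0]
orientation: [[-0.808, 0.176, -0.563], [0.145, 0.984, 0.099], [0.571, -0.001, -0.821]]
wrist_force: [2.0, -1.1, 10.0]
gripper_width: 63.7
grip_force: 65.7
```

```bash
python3 w.py w3 lid_mid
```

```text
lid_mid 0.94 [317.6 271.4 142.5  58.6] 7267
6.2 [ 538.8 -299.4   29. ] [[-0.808, 0.176, -0.563], [0.145, 0.984, 0.099], [0.571, -0.001, -0.821]] [ -26.9   27.7   81.2   -9.9  104.6 -106.4]
```

View pics/w3.png

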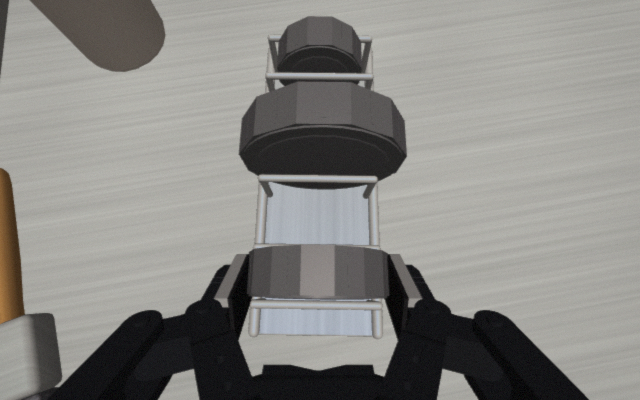

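```bash

python3 -m pendant '[[0.0029,0,-0.0041,0,0,0],[0.0057,0,-0.0082,0,0,0],[0.0086,0,-0.0123,0,0,0],[0.0086,0,-0.0123,0,0,0],[0.0114,0,-0.0164,0,0,0],[0.0114,0,-0.0164,0,0,0],[0.0114,0,-0.0164,0,0,0],[0,0,0,0,0,0]]'
python3 w.py w4 lid_mid; python3 -c "
import cv2
cv2.imwrite('pics/w4c.png',cv2.imread('pics/w4.png')[180:400,160:480])"
```

```text
t: 6.97
position: [539.1, -299.5, 137.8]
orientation: [[-0.81, 0.176, -0.56], [0.146, 0.984, 0.098], [0.569, -0.002, -0.823]]
wrist_force: [0.3, 0.3, -0.1]
gripper_width: 63.6
grip_force: 66.1
lid_mid 0.6 [316.8 271.9 143.1  55. ] 7231
6.9667 [ 539.1 -299.5  137.8] [[-0.81, 0.176, -0.56], [0.146, 0.984, 0.098], [0.569, -0.002, -0.823]] [ -27.    22.6   77.2  -10.4  113.3 -108.1]
```

View pics/w4c.png

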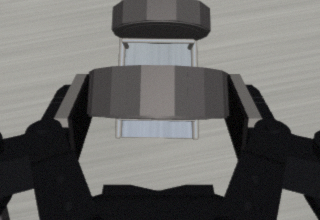

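```bash

python3 -m pendant '[[0,0,0,0,-7,0],[0,0,0,0,-7,0],[0,0,0,0,-7,0],[0,0,0,0,-7,0],[0,0,0,0,-6.5,0],[0,0,0,0,0,-6.4],[0,0,0,0,0,-6.4],[0,0,0,0,0,-6.4]]'
python3 -m pendant '[[0,0,0,0,0,-6.1],[-0.0163,0.0359,-0.0089,0,0,0],[-0.0163,0.0359,-0.0089,0,0,0],[-0.0163,0.0359,-0.0089,0,0,0],[-0.0163,0.0359,-0.0089,0,0,0],[-0.0163,0.0359,-0.0089,0,0,0],[-0.0163,0.0359,-0.0089,0,0,0],[-0.0163,0.0359,-0.0089,0,0,0]]'
python3 -m pendant '[[-0.0163,0.0359,-0.0089,0,0,0],[-0.0163,0.0359,-0.0089,0,0,0],[-0.0163,0.0359,-0.0089,0,0,0],[-0.0163,0.0359,-0.0089,0,0,0],[-0.0163,0.0359,-0.0089,0,0,0],[-0.0163,0.0359,-0.0089,0,0,0],[-0.0163,0.0359,-0.0089,0,0,0],[-0.0163,0.0359,-0.0089,0,0,0]]'
python3 -m pendant '[[-0.0163,0.0359,-0.0089,0,0,0],[0,0,0,0,0,0],[0,0,0,0,0,0]]'
python3 w.py w5 jar_mouth lid_mid caddy jar_left jar_right
python3 d.py 642 324 280
```

```text
t: 7.73
position: [537.2, -298.7, 131.8]
orientation: [[-0.987, -0.163, -0.009], [-0.163, 0.987, 0.002], [0.008, 0.003, -1.0]]
wrist_force: [0.9, 0.5, -1.8]
gripper_width: 63.9
grip_force: 66.1
t: 8.4
position: [582.3, -24.7, 194.3]
orientation: [[-0.965, -0.262, -0.009], [-0.262, 0.965, 0.002], [0.009, 0.004, -1.0]]
wrist_force: [0.5, -1.3, -1.9]
gripper_width: 63.6
grip_force: 66.1
t: 9.07
position: [633.6, 286.6, 265.3]
orientation: [[-0.965, -0.262, -0.009], [-0.262, 0.965, 0.001], [0.009, 0.004, -1.0]]
wrist_force: [0.4, -0.8, -0.2]
gripper_width: 63.7
grip_force: 66.1
t: 9.32
position: [640.1, 325.4, 273.4]
orientation: [[-0.964, -0.264, -0.01], [-0.264, 0.964, 0.001], [0.009, 0.003, -1.0]]
wrist_force: [-0.4, -0.1, -0.9]
gripper_width: 63.7
grip_force: 66.1
lid_mid 0.94 [317.7 270.5 142.2  58.2] 7338
caddy 0.96 [238.  101.4 247.2 123.5] 4405
jar_left 0.79 [229.8 111.9  88.2  78.5] 5266
jar_right 0.91 [126.8  88.5 101.7  83.3] 6857
9.3167 [640.1 325.4 273.4] [[-0.964, -0.264, -0.01], [-0.264, 0.964, 0.001], [0.009, 0.003, -1.0]] [ 24.8  11.9  72.8   0.3  95.7 -80.5]
t 9.6167 pos [640.4 322.4 274.3] dtool mm [-1.9  1.2 -5.7] q [ 25.  12.  73.   0.  96. -81.]
```

View pics/w5.png

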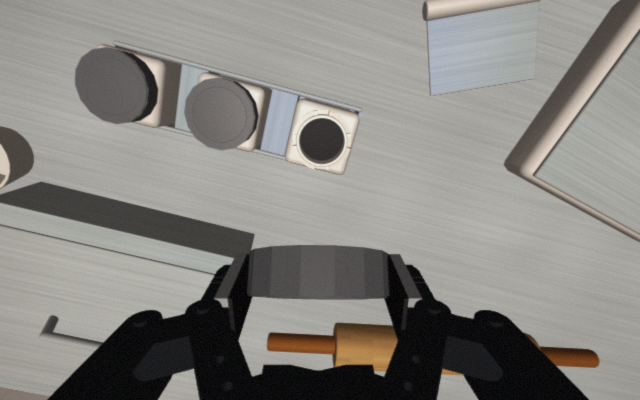

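```bash
cat > m.py <<'E'
from h import *
o=get_obs();P=camera_params("wrist");im=capture("wrist")
g=cv2.cvtColor(im,cv2.COLOR_RGB2GRAY); sub=np.zeros_like(g); sub[95:185,280:365]=(g[95:185,280:365]<75)
n,l,s,c=cv2.connectedComponentsWithStats(sub); k=1+np.argmax(s[1:,4]); print(s[k],c[k])
cn=max(cv2.findContours((l==k).astype('uint8'),0,1)[0],key=len); e=cv2.fitEllipse(cn); print(e)
p=atz("wrist",e[0][0],e[0][1],104.5,P); print("mouth",p.round(1), "hole diam mm", e[1][1]/P["fx"]*np.linalg.norm(p-np.array(P["T"])[:3,3]))
print(o["t"],o["position"].round(1),get_obs()["position"].round(1))
# lid mask shape
T=np.array(P["T"]);R=o["orientation"]
m=cut_out("wrist","lid_mid")[0]["mask"];ys,xs=np.nonzero(m)
for col in(290,318,346): k=ys[xs==col]; print(col,k.min(),k.max())
k=[ (r,xs[ys==r].min(),xs[ys==r].max()) for r in(250,270,290)]; print(k)
def lid(cz,cx,pitch,f,ang,r=33.3):  # point on rim: f=+-10 along lid z
    zl=np.array([-np.cos(pitch),0,-np.sin(pitch)]);xl=np.array([np.sin(pitch),0,-np.cos(pitch)])
    return o["position"]+R@(np.array([cx,0,cz])+f*zl+r*(np.cos(ang)*xl+np.sin(ang)*np.array([0,1,0])))
for pr in(30,35,40):
  a=np.linspace(0,2*np.pi,73)
  for f in(-10,10):
    q=np.array([proj("wrist",lid(-10.7,-1.3,np.radians(pr),f,t),P) for t in a]); print(pr,f,"cols",q[:,0].min().round(1),q[:,0].max().round(1),"rows",q[:,1].min().round(1),q[:,1].max().round(1))
E
python3 m.py
```

```text
[ 303  119   44   42 1408] [324.42045455 139.65553977]
((324.42889404296875, 139.6482391357422), (40.66659164428711, 42.282535552978516), 75.2104721069336)
mouth [601.2 319.6 104.5] hole diam mm 42.12638379499467
9.6167 [640.4 322.4 274.3] [640.5 322.5 274.4]
290 245 298
318 244 298
346 246 299
[(250, np.int64(250), np.int64(380)), (270, np.int64(247), np.int64(387)), (290, np.int64(246), np.int64(388))]
30 -10 cols 246.5 387.2 rows 252.1 255.6
30 10 cols 244.6 389.0 rows 290.9 307.0
35 -10 cols 247.0 386.7 rows 244.6 260.7
35 10 cols 244.2 389.4 rows 296.2 299.0
40 -10 cols 247.5 386.3 rows 237.7 265.9
40 10 cols 243.9 389.7 rows 290.6 301.6
```

```bash
python3 - <<'E'
from h import *
def hole(cam,box,th,z=104.5,up=6):
    im=cv2.imread(f"pics/{cam}0.png",0); x0,x1,y0,y1=box
    s=cv2.resize(im[y0:y1,x0:x1],None,fx=up,fy=up,interpolation=cv2.INTER_CUBIC)
    for t in th:
        n,l,st,c=cv2.connectedComponentsWithStats((s<t).astype('uint8')); k=1+np.argmax(st[1:,4])
        e=cv2.fitEllipse(max(cv2.findContours((l==k).astype('uint8'),0,1)[0],key=len))
        u=x0+(e[0][0]+.5)/up-.5; v=y0+(e[0][1]+.5)/up-.5
        print(cam,t,round(u,1),round(v,1),np.round(np.array(e[1])/up,1),atz(cam,u,v,z).round(1))
    return u,v
hole("top",(216,240,167,190),(50,70,90)); hole("side",(286,312,128,150),(60,80,95))
# full jar body mask (open jar) in top + lids of closed jars in three cams
im=cv2.imread("pics/side0.png",0); print(im[130:150:1,286:312:2])
def dark(img,box,t):
    x0,x1,y0,y1=box;n,l,st,c=cv2.connectedComponentsWithStats((img[y0:y1,x0:x1]<t).astype('uint8'));k=1+np.argmax(st[1:,4]);return c[k]+[x0,y0],st[k]
E
```

```text
top 50 225.4 177.0 [10.6 11.9] [602.2 318.3 104.5]
top 70 225.3 176.9 [11.5 12.5] [602.6 318.7 104.5]
top 90 225.3 176.9 [12.2 13. ] [602.7 318.8 104.5]
side 60 298.2 138.9 [2.3 8.6] [596.3 311.3 104.5]
side 80 298.1 137.6 [ 5.8 11.3] [599.2 318.6 104.5]
side 95 297.8 137.6 [ 7.2 13.3] [598.2 319.1 104.5]
[[117 120 122 118 118 124 121 117 117 118 119 115 118]
 [121 120 117 122 121 122 123 123 119 121 118 125 120]
 [118 116 119 120 119 121 127 120 121 123 122 121 119]
 [117 117 119 121 121 117 118 118 121 121 122 121 124]
 [118 121 117 121 120 101  88  94 109 120 121 117 119]
 [117 118 119 122  91  78  77  78  86 106 126 119 126]
 [116 116 123 108  77  75  79  76  75  84 133 122 125]
 [118 122 129  98  71  72  73  76  69  82 140 123 124]
 [120 119 135  97  70  60  47  53  63  93 142 126 122]
 [120 125 136 114  61  33  22  25  51 100 134 126 119]
 [117 135 126 100  76  57  57  66  81 107 127 120 126]
 [119 133 127  91  91  94  98 118  98  94 120 120 123]
 [111 118 131 105  96 101  96 113  88  88 106 128 119]
 [113 100 132 101  94 112 107 107  95 105 110 142 124]
 [113  79 129 108  90  96 100 103 119  97 123 150 127]
 [112  68 118 130 114 115 115 109 109 112 138 142 125]
 [115  69  98 142 128 121 114 116 124 138 128 119 102]
 [122  68  75 135 146 140 144 138 133 126  94  82  77]
 [115  78  69 117 149 147 141 131 115  87  72  67  68]
 [107  67  64  96 135 128 113  99  79  67  69  74  69]]
```

```bash
cat > pl.py <<'E'
# pl.py mx my h : rotation still needed to level the lid, and tool-frame shift to put lid centre h above rim
from h import *
import sys
mx,my,h=map(float,sys.argv[1:4])
zl=np.array([-np.cos(np.radians(35)),0,-np.sin(np.radians(35))]);c=np.array([-1.3,0,-10.7])
o=get_obs();R=o["orientation"];w=R@zl
v=np.cross(w,[0,0,1]);ang=np.arctan2(np.linalg.norm(v),w[2]);rv=v/max(np.linalg.norm(v),1e-9)*ang
R2=cv2.Rodrigues(rv)[0]@R
d=np.array([mx,my,104.5+h])-R2@c-o["position"]
print("t",o["t"],"turn tool deg",np.degrees(R.T@rv).round(2),"shift in present tool mm",(R.T@d).round(1),"after turn",(R2.T@d).round(1),"F",o["wrist_force"].round(1),"pos",o["position"].round(1),"lid rel",((o["position"]+R@c)-[mx,my,104.5]).round(1),"q",o["q"].round(0))
E
python3 pl.py 601 319.2 60
```

```text
t 9.7167 turn tool deg [  0.14 -55.45  -0.2 ] shift in present tool mm [ 30.    6.5 117.4] after turn [113.7   7.   41.8] F [-0.1  0.4  0.1] pos [640.4 322.6 274.4] lid rel [ 40.8   3.8 180.6] q [ 25.  12.  73.   0.  96. -81.]
```

```bash

python3 -m pendant '[[0,0,0,0,-6.93,0],[0,0,0,0,-6.93,0],[0,0,0,0,-6.93,0],[0,0,0,0,-6.93,0],[0,0,0,0,-6.93,0],[0,0,0,0,-6.93,0],[0,0,0,0,-6.93,0],[0,0,0,0,-6.93,0]]'
python3 -m pendant '[[0.0284,0.0018,0.0105,0,0,0],[0.0284,0.0018,0.0105,0,0,0],[0.0284,0.0018,0.0105,0,0,0],[0.0284,0.0018,0.0105,0,0,0],[0,0,0,0,0,0],[0,0,0,0,0,0],[0,0,0,0,0,0]]'
python3 pl.py 601 319.2 25
```

```text
t: 10.38
position: [639.7, 323.4, 275.7]
orientation: [[-0.549, -0.263, 0.793], [-0.146, 0.965, 0.219], [-0.823, 0.005, -0.568]]
wrist_force: [1.6, -0.6, 1.2]
gripper_width: 63.6
grip_force: 66.1
t: 10.97
position: [609.6, 323.0, 159.8]
orientation: [[-0.553, -0.262, 0.791], [-0.146, 0.965, 0.217], [-0.82, 0.004, -0.572]]
wrist_force: [-0.3, -0.0, -0.1]
gripper_width: 63.9
grip_force: 66.1
t 10.9667 turn tool deg [ 0.14  0.12 -0.2 ] shift in present tool mm [31.5 -1.6 20.3] after turn [31.5 -1.4 20.4] F [-0.3 -0.  -0.1] pos [609.6 323.  159.8] lid rel [ 0.9  1.7 62.4] q [ 31. -14. 121. -35.  23. -47.]
```

```bash

python3 -m pendant '[[0.0080,-0.0004,0.0051,0,0,0],[0.0080,-0.0004,0.0051,0,0,0],[0.0080,-0.0004,0.0051,0,0,0],[0.0075,-0.0004,0.0051,0,0,0],[0,0,0,0,0,0],[0,0,0,0,0,0]]'
python3 pl.py 601 319.2 10
python3 w.py w6 lid_mid jar_mouth
python3 - <<'E'
from h import *
s=capture("side")[:,:,::-1];t=capture("top")[:,:,::-1]; w=cv2.imread("pics/w6.png")
a=cv2.resize(s[110:190,260:350],None,fx=4,fy=3.75,interpolation=2); b=cv2.resize(t[150:210,205:295],None,fx=4,fy=4,interpolation=2)[:240]
L=np.vstack([a,b[:240]]); W=cv2.resize(w,(440,275)); W2=cv2.resize(w[150:330,200:440],(440,265)); 
cv2.imwrite("pics/m6.png",np.hstack([L,np.vstack([W,W2])])); print(L.shape)
E
```

```text
t: 11.47
position: [608.7, 321.2, 121.7]
orientation: [[-0.553, -0.261, 0.791], [-0.146, 0.965, 0.217], [-0.82, 0.004, -0.572]]
wrist_force: [0.1, 0.5, -1.3]
gripper_width: 63.9
grip_force: 66.1
t 11.4667 turn tool deg [ 0.13  0.09 -0.19] shift in present tool mm [11.8  0.   8.3] after turn [11.8  0.1  8.3] F [ 0.1  0.5 -1.3] pos [608.7 321.2 121.7] lid rel [-0.  -0.1 24.4] q [ 31. -11. 123. -42.  19. -40.]
lid_mid 0.79 [317.  270.6 144.6  58.6] 7375
jar_mouth 0.55 [326.8 154.3 156.4 164. ] 20112
11.4667 [608.7 321.2 121.7] [[-0.553, -0.261, 0.791], [-0.146, 0.965, 0.217], [-0.82, 0.004, -0.572]] [ 31.1 -11.3 122.6 -42.   19.4 -40.2]
(540, 360, 3)
```

View pics/m6.png

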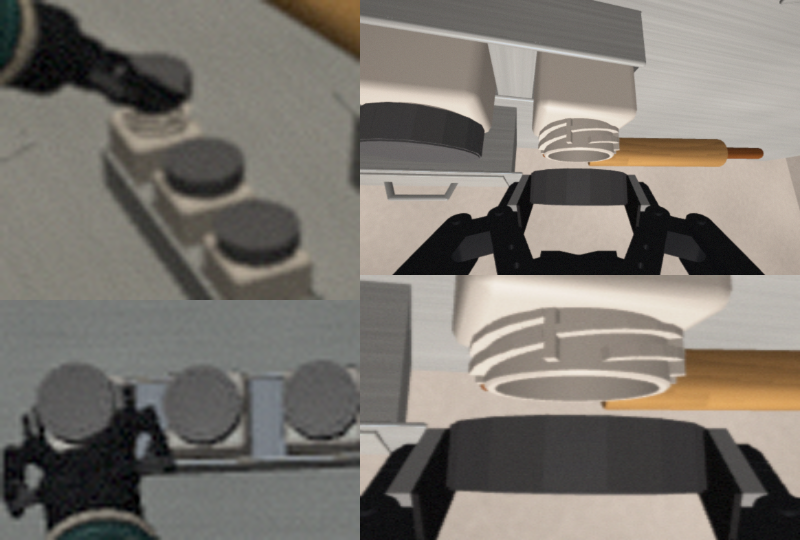

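```bash
python3 - <<'E'
from h import *
print("top held",atz("top",224.2,175.4,138.5),"nbrs",atz("top",255.7,176.2,108),atz("top",286,175,108))
for m in((601,319.2),(603,319.8),(599,318.6)):
    print(m,np.round(proj("wrist",(*m,104.5)),1))
im=cv2.imread("pics/w6.png",0)
a=np.array([(x,y) for x,y in ()])
print(im[214:240,319])
print(im[190:236:1,319])
t=capture("top");g=cv2.cvtColor(t,cv2.COLOR_RGB2GRAY)
for n in("lid_mid","lid_large","jar_left","jar_right"):
    for r in cut_out("top",n)[:3]: print(n,round(r["confidence"],2),np.round(r["extent"],1))
E
```

```text
top held [599.54361647 315.53845114 138.5       ] nbrs [601.32693277 216.13617904 108.        ] [602.66331311 114.52805857 108.        ]
(601, 319.2) [316.5 229.2]
(603, 319.8) [316.6 230. ]
(599, 318.6) [316.4 228.5]
[198 232 232 226 184 143 137 142 140 142 137 141 138 137 141 142 138 138
 141 138 145 167 198 193 191 191]
[216 153 138 139 139 140 139 140 139 142 138 139 139 141 138 141 142 139
 139 137 134 139 138 150 198 232 232 226 184 143 137 142 140 142 137 141
 138 137 141 142 138 138 141 138 145 167]
lid_mid 0.66 [222.5 176.7  21.8  17.3]
lid_large 0.45 [404.8 209.4  30.4   9. ]
jar_left 0.82 [255.4 178.5  26.5  26.4]
jar_right 0.65 [287.8 174.7  26.7  21.3]
```

```bash
python3 - <<'E'
from h import *
w=cv2.imread("pics/w6.png",0)
for r in(222,226,230): print(r,w[r,262:282],w[r,352:380])
t=cv2.cvtColor(capture("top"),cv2.COLOR_RGB2GRAY).astype('float32')
U=8;b=cv2.resize(t[155:200,205:300],None,fx=U,fy=U,interpolation=cv2.INTER_CUBIC); b=cv2.GaussianBlur(b,(0,0),4)
gx=cv2.Sobel(b,5,1,0);gy=cv2.Sobel(b,5,0,1)
def fit(cx,cy,R,angs):
    best=None
    for r in np.arange(R-.8,R+.81,.2):
      for dx in np.arange(-3,3.01,.2):
        for dy in np.arange(-3,3.01,.2):
            u=((cx+dx-205+.5)*U-.5+r*U*np.cos(angs)).astype(int);v=((cy+dy-155+.5)*U-.5+r*U*np.sin(angs)).astype(int)
            if u.min()<0 or v.min()<0 or u.max()>=b.shape[1] or v.max()>=b.shape[0]: continue
            s=np.abs((gx[v,u]*np.cos(angs)+gy[v,u]*np.sin(angs))).mean()
            if best is None or s>best[0]: best=(s,cx+dx,cy+dy,r)
    return best
a=np.radians(np.arange(150,361,5)) # upper half
for n,c,z in(("held",(224.2,175.4),138.5),("n1",(255.7,176.2),108),("n2",(286,175),108)):
    f=fit(*c,10,a);print(n,np.round(f,2),atz("top",f[1],f[2],z).round(1), "D", 2*f[3]*(1602-z)/457.6/.98)
E
```

```text
222 [182 158 156 158 152 145 149 181 195 197 205 207 210 214 217 217 217 209
 182 172] [120 125 125 133 145 187 206 214 218 218 214 212 208 206 202 196 171 148
 152 151 137 123 119 116 114 112 114 117]
226 [189 193 193 184 130 120 172 203 221 224 223 198 140 114 108 109 113 114
 114 114] [116 120 117 111 111 111 105 105 105 101 117 187 219 223 223 204 174 146
 140 136 137 137 140 140 137 135 140 135]
230 [188 188 193 190 187 190 189 193 194 198 203 212 217 216 199 168 142 124
 120 122] [118 119 116 120 123 132 153 176 206 213 203 190 167 154 147 144 146 149
 148 149 152 154 154 155 151 150 151 153]
held [ 19.4 224.8 176.   10.6] [597.5 313.5 138.5] D 69.18572498929638
n1 [ 21.14 254.7  177.    10.8 ] [598.7 219.5 108. ] D 71.96018267446834
n2 [ 16.66 284.6  174.4    9.6 ] [604.9 119.2 108. ] D 63.96460682174966
```

```bash
python3 - <<'E'
from h import *
a=np.linspace(0,2*np.pi,361)
def ext(c,z,r): 
    q=np.array([proj("side",(c[0]+r*np.cos(t),c[1]+r*np.sin(t),z)) for t in a]); return q[:,0].max().round(2),q[q[:,0].argmax(),1].round(1),q[:,1].min().round(2),q[q[:,1].argmin(),0].round(1)
print("lid pred right edge col,row; top row,col",ext((601,319.2),138.9,33.3),ext((601,319.2),119,33.3)); print("mouth pred",np.round(proj("side",(601,319.2,104.5)),2),"n1 pred",ext((601,218),108,33.3))
s=cv2.cvtColor(capture("side"),cv2.COLOR_RGB2GRAY)
print("rows around right edge");
for r in range(124,140,2): print(r,s[r,300:318])
print("cols top edge")
for c in range(294,308,2): print(c,s[116:130,c])
print("n1");
for r in range(150,160,2): print(r,s[r,314:330])
E
```

```text
lid pred right edge col,row; top row,col (np.float64(308.18), np.float64(128.6), np.float64(123.46), np.float64(298.5)) (np.float64(308.28), np.float64(133.7), np.float64(128.51), np.float64(298.7))
mouth pred [298.58 137.43] n1 pred (np.float64(320.76), np.float64(152.5), np.float64(146.46), np.float64(310.5))
rows around right edge
124 [117 125 125 126 131 132 131 129 126 130 127 129 128 128 130 129 129 127]
126 [ 72  75  77  85  89 108 121 131 132 129 123 127 128 128 129 130 129 129]
128 [ 79  81  75  79  76  72  85 106 123 130 126 128 130 128 130 129 129 129]
130 [ 77  78  78  74  77  75  71  76 112 131 133 128 125 129 127 129 130 128]
132 [ 65  68  72  80  73  72  57  64 116 131 131 129 129 129 129 128 128 131]
134 [ 11  26  38  48  57  62  48  61 114 130 132 132 129 129 133 131 127 129]
136 [ 25  12  17  15   8  25  64 104 124 134 133 132 132 129 132 132 129 129]
138 [ 23  31  25  24  40  88 139 149 139 134 133 132 134 132 135 132 129 133]
cols top edge
294 [134 130 129 132 132 135 136 135 131  91  76  71  63  41]
296 [127 131 132 131 131 131 132 132 119  82  79  75  78  72]
298 [133 130 132 131 133 130 135 130 112  81  75  75  79  80]
300 [133 127 132 131 128 131 130 130 117  88  72  73  79  78]
302 [126 131 132 130 129 129 129 134 125  96  77  72  75  77]
304 [129 130 129 132 128 129 129 131 131 121  89  75  76  81]
306 [129 130 131 129 129 129 128 131 131 129 121 104  85  81]
n1
150 [ 78  73  76  79  76  85 105 121 132 128 127 129 132 132 129 132]
152 [ 77  75  77  79  75  74  89 120 132 131 131 131 129 128 130 133]
154 [ 78  77  80  75  76  62  72 111 132 131 133 136 131 131 127 130]
156 [ 78  78  72  68  53  39  61 115 135 133 132 135 129 132 132 133]
158 [ 53  48  35  31  33  41  83 125 135 134 132 133 134 136 133 130]
```

```bash

python3 -m pendant '[[0.0037,0.0005,0.0026,0,0,0],[0.0037,0,0.0026,0,0,0],[0.0037,0,0.0026,0,0,0],[0.0025,0,0.0017,0,0,0],[0,0,0,0,0,0],[0,0,0,0,0,0]]'
python3 pl.py 601 319.2 3
python3 -m pendant '[[0.0016,0,0.0011,0,0,0],[0.0016,0,0.0011,0,0,0],[0,0,0,0,0,0],[0,0,0,0,0,0]]'
python3 pl.py 601 319.2 3
```

```text
t: 12.57
position: [607.6, 321.5, 102.7]
orientation: [[-0.555, -0.262, 0.79], [-0.147, 0.965, 0.216], [-0.819, 0.004, -0.574]]
wrist_force: [1.9, -0.3, -1.3]
gripper_width: 63.7
grip_force: 66.1
t 12.5667 turn tool deg [ 0.12 -0.04 -0.17] shift in present tool mm [ 1.4 -0.5  2.3] after turn [ 1.4 -0.5  2.3] F [ 1.9 -0.3 -1.3] pos [607.6 321.5 102.7] lid rel [-1.2  0.2  5.4] q [ 31. -10. 123. -46.  18. -36.]
t: 12.9
position: [608.5, 321.9, 101.6]
orientation: [[-0.552, -0.262, 0.792], [-0.146, 0.965, 0.217], [-0.821, 0.004, -0.571]]
wrist_force: [-4.9, -6.5, 13.7]
gripper_width: 63.7
grip_force: 67.6
t 12.9 turn tool deg [ 0.13  0.19 -0.18] shift in present tool mm [ 1.1 -0.6  0.8] after turn [ 1.1 -0.6  0.8] F [-4.9 -6.5 13.7] pos [608.5 321.9 101.6] lid rel [-0.2  0.5  4.3] q [ 31. -10. 123. -47.  18. -34.]
```

```bash

python3 -m pendant '[[0,0,0,0,0,0],[0,0,0,0,0,0],[0,0,0,0,0,0],[0,0,0,0,0,0],[0,0,0,0,0,0]]' 0
python3 -m pendant '[[0,0,-0.01,0,0,0],[0,0,-0.02,0,0,0],[0,0,-0.03,0,0,0],[0,0,-0.04,0,0,0],[0,0,-0.04,0,0,0],[0,0,0,0,0,0],[0,0,0,0,0,0]]'
python3 pl.py 601 319.2 3
python3 - <<'E'
from h import *
s=cv2.cvtColor(capture("side"),cv2.COLOR_RGB2GRAY)
c=cut_out("side","lid_mid"); print([(round(r["confidence"],2),np.round(r["extent"],1)) for r in c[:4]])
c=cut_out("wrist","lid_mid") if capture("wrist") is not None else 0; print([(round(r["confidence"],2),np.round(r["extent"],1)) for r in c[:4]])
a=np.linspace(0,2*np.pi,361)
q=np.array([proj("side",(601+33.3*np.cos(t),319.2+33.3*np.sin(t),z)) for t in a for z in(98.8,118.8)]);print("side pred bbox",q.min(0),q.max(0))
q=np.array([proj("wrist",(601+33.3*np.cos(t),319.2+33.3*np.sin(t),z)) for t in a for z in(98.8,118.8)]);print("wrist pred bbox",q.min(0),q.max(0),(q.min(0)+q.max(0))/2)
print(s[124:148:1,290:312:2])
E
```

```text
t: 13.32
position: [607.4, 321.6, 98.9]
orientation: [[-0.555, -0.262, 0.79], [-0.147, 0.965, 0.216], [-0.819, 0.004, -0.574]]
wrist_force: [-0.9, 0.0, 0.3]
gripper_width: 85.4
grip_force: 0.0
t: 13.9
position: [500.1, 292.6, 180.4]
orientation: [[-0.55, -0.262, 0.793], [-0.145, 0.965, 0.219], [-0.822, 0.006, -0.569]]
wrist_force: [0.6, 0.2, 0.0]
gripper_width: 85.5
grip_force: 0.0
t 13.9 turn tool deg [ 0.19  0.31 -0.27] shift in present tool mm [  1.9  -1.3 138. ] after turn [  1.2  -0.9 138. ] F [0.6 0.2 0. ] pos [500.1 292.6 180.4] lid rel [-108.7  -28.7   83.1] q [ 36. -32. 132. -34.  32. -48.]
[(0.63, array([298.7, 136.6,  20.6,  17.1]))]
[(0.79, array([317. , 191.3,  77.8,  45.8]))]
side pred bbox [288.57609515 128.56318531] [308.37518283 144.36715938]
wrist pred bbox [278.51749105 172.81177772] [355.54364246 216.87809077] [317.03056675 194.84493425]
[[134 131 133 132 125 130 129 128 124 123 125]
 [132 133 130 128 129 127 128 126 129 125 127]
 [132 132 131 131 129 131 129 127 126 130 125]
 [127 131 132 132 126 129 128 129 125 130 123]
 [131 129 130 124 124 125 128 129 128 129 
[... 198 characters left out ...]
  75  77  80  73  77  77  72  75 114 130]
 [ 76  73  78  77  74  74  75  77  75  99 132]
 [ 75  78  76  74  76  74  73  77  69  96 130]
 [ 69  74  80  75  76  79  75  74  61  94 130]
 [ 60  73  74  75  77  77  75  70  44  96 132]
 [ 44  65  71  80  80  76  66  58  38  97 131]
 [ 42  42  55  65  64  59  50  40  29  98 132]
 [ 51  37  37  38  45  42  33  36  36 112 130]
 [ 84  34  34  36  33  38  37  35  59 119 130]
 [115  40  35  32  39  39  35  52  94 136 129]
 [135  72  45  46  42  49  61  78 118 151 128]
 [141 111  85  82  86  88  99  98 130 160 139]
 [127 139 125 127 123 117 115 124 146 153 132]
 [107 150 136 125 126 124 137 148 142 125 105]
 [ 83 145 158 156 148 148 144 131 104  85  80]]
```

```bash

python3 -m pendant '[[0,0,0,0,6.9,0],[0,0,0,0,6.9,0],[0,0,0,0,6.9,0],[0,0,0,0,6.9,0],[0,0,0,0,6.9,0],[0,0,0,0,6.9,0],[0,0,0,0,6.9,0],[0,0,0,0,6.6,0]]'
python3 -m pendant '[[0,0,0,0,0,7],[0,0,0,0,0,7],[0,0,0,0,0,7],[0,0,0,0,0,7],[0,0,0,0,0,7],[0,0,0,0,0,7],[0,0,0,0,0,0],[0,0,0,0,0,0]]'
python3 d.py 601 319.2 150; python3 -c "
from h import *
R=get_obs()['orientation'];v=np.cross(R[:,2],[0,0,-1]);print('level turn',np.degrees(R.T@v).round(2))"
```

```text
t: 14.77
position: [501.6, 292.2, 175.7]
orientation: [[-0.965, -0.261, -0.007], [-0.261, 0.965, 0.001], [0.006, 0.003, -1.0]]
wrist_force: [-0.2, -0.2, 0.5]
gripper_width: 85.5
grip_force: 0.0
t: 15.43
position: [501.0, 292.1, 175.4]
orientation: [[-0.894, 0.449, -0.002], [0.449, 0.894, 0.002], [0.002, 0.001, -1.0]]
wrist_force: [0.5, -1.0, 0.3]
gripper_width: 85.1
grip_force: 0.0
t 15.4333 pos [501.  292.1 175.4] dtool mm [-77.2  69.   25.3] q [ 28.  -4.  99.   0.  85. -36.]
level turn [ 0.08 -0.14  0.  ]
```

```bash

python3 -m pendant '[[-0.0257,0.023,0.0085,0,0,0],[-0.0257,0.023,0.0085,0,0,0],[-0.0257,0.023,0.0085,0,0,0],[0,0,0,0,0,0],[0,0,0,0,0,0],[0,0,0,0,0,0]]'
python3 d.py 601 319.2 93.5
python3 - <<'E'
from h import *
P=camera_params("wrist");capture("wrist");c=cut_out("wrist","lid_mid"); print([(round(r["confidence"],2),np.round(r["extent"],1)) for r in c[:2]])
a=np.linspace(0,2*np.pi,181)
q=np.array([proj("wrist",(601+33.3*np.cos(t),319.2+33.3*np.sin(t),z),P) for t in a for z in(98.8,118.8)]);print((q.min(0)+q.max(0))/2,q.max(0)-q.min(0))
E
```

```text
t: 15.93
position: [600.5, 318.9, 151.0]
orientation: [[-0.893, 0.449, -0.001], [0.449, 0.893, 0.003], [0.002, 0.003, -1.0]]
wrist_force: [0.0, 0.8, 0.6]
gripper_width: 85.3
grip_force: 0.0
t 15.9333 pos [600.5 318.9 151. ] dtool mm [-0.5  0.3 57.5] q [ 26.   9.  87.   0.  83. -38.]
[(0.93, array([318.1, 229.2, 108.8, 107.9]))]
[316.54477276 228.9554925 ] [110.11555189 108.96048634]
```

```bash

python3 -m pendant '[[-0.0005,0.0008,0.0125,0,0,0],[0,0,0.0125,0,0,0],[0,0,0.0125,0,0,0],[0,0,0.0125,0,0,0],[0,0,0.0075,0,0,0],[0,0,0,0,0,0],[0,0,0,0,0,0]]'
python3 -m pendant '[[0,0,0,0,0,0],[0,0,0,0,0,0],[0,0,0,0,0,0],[0,0,0,0,0,0],[0,0,0,0,0,0],[0,0,0,0,0,0]]' 255
python3 d.py 601 319.2 93.5
```

```text
t: 16.62
position: [601.3, 319.7, 93.8]
orientation: [[-0.892, 0.451, 0.0], [0.451, 0.892, 0.003], [0.002, 0.003, -1.0]]
wrist_force: [0.2, 0.3, 0.5]
gripper_width: 85.3
grip_force: 0.0
t: 17.12
position: [602.0, 320.1, 95.9]
orientation: [[-0.892, 0.452, 0.003], [0.452, 0.892, 0.005], [-0.0, 0.005, -1.0]]
wrist_force: [-0.6, 0.2, 6.3]
gripper_width: 63.9
grip_force: 65.8
t 17.1167 pos [602.  320.1  95.9] dtool mm [ 0.5 -1.3  2.4] q [ 26.  11.  90.   0.  78. -37.]
```

```bash
cat > s.py <<'E'
from h import *
o=get_obs();x=o["orientation"][:,0]; print("t",round(o["t"],2),"pos",o["position"].round(1),"yaw",np.degrees(np.arctan2(x[1],x[0])).round(1),"tilt",o["orientation"][:2,2].round(3),"F",o["wrist_force"].round(1),"T",o["ft_torque"].round(2),"w",round(o["gripper_width"],1),round(o["grip_force"],1))
E
python3 s.py
python3 -m pendant '[[0,0,0.0015,0,0,-4],[0,0,0,0,0,-4],[0,0,0,0,0,-4],[0,0,0,0,0,-4]]' >/dev/null; python3 s.py
python3 -m pendant '[[0,0,0,0,0,-4],[0,0,0,0,0,-4],[0,0,0,0,0,-4]]' >/dev/null; python3 s.py
```

```text
t 17.12 pos [602.  320.1  95.9] yaw 153.2 tilt [0.003 0.005] F [-0.6  0.2  6.3] T [-0.12  0.11  0.  ] w 63.9 65.8
t 17.45 pos [602.4 320.6  96.6] yaw 169.3 tilt [0.005 0.006] F [-6.5 -0.4 24.2] T [-0.35  1.18 -0.51] w 64.3 67.8
t 17.7 pos [602.7 320.7  97.1] yaw -178.7 tilt [0.005 0.007] F [-4.3  1.2 23.5] T [-0.07  0.83 -0.48] w 64.2 67.6
```

```bash

for i in 1; do python3 -m pendant '[[0,0,0,0,0,-4],[0,0,0,0,0,-4],[0,0,0,0,0,-4]]' >/dev/null; python3 s.py; done
python3 -m pendant '[[0,0,0,0,0,-4],[0,0,0,0,0,-4],[0,0,0,0,0,-4]]' >/dev/null; python3 s.py
```

```text
t 17.95 pos [601.7 320.   93.7] yaw -166.6 tilt [0.002 0.004] F [ 0.1  0.  -0.5] T [-0.02  0.04  0.01] w 63.8 66.2
t 18.2 pos [601.9 319.8  93.8] yaw -154.7 tilt [0.002 0.004] F [ 6.2  2.4 -0.9] T [ 0.52 -1.15 -2.25] w 63.6 71.6
```

```bash

python3 -m pendant '[[0,0,0.001,0,0,4],[0,0,0.001,0,0,2],[0,0,0.001,0,0,0],[0,0,0,0,0,0]]' >/dev/null; python3 s.py
python3 -m pendant '[[0,0,0.001,0,0,0],[0,0,0.001,0,0,0],[0,0,0,0,0,0]]' >/dev/null; python3 s.py
```

```text
t 18.53 pos [601.6 319.9  90.1] yaw -160.8 tilt [0.001 0.004] F [ 0.3  0.6 -0.4] T [ 0.04 -0.02 -0.06] w 63.8 71.2
t 18.78 pos [601.8 320.   89.9] yaw -160.8 tilt [0.002 0.005] F [-6.2 -3.2 14.2] T [-0.49  0.86 -0.  ] w 63.8 72.7
```

```bash

python3 -m pendant '[[0,0,0,0,0,5],[0,0,0.0002,0,0,5],[0,0,0.0003,0,0,5],[0,0,0.0003,0,0,5]]' >/dev/null; python3 s.py
python3 -m pendant '[[0,0,0.0003,0,0,5],[0,0,0.0003,0,0,5],[0,0,0.0003,0,0,5],[0,0,0.0003,0,0,5]]' >/dev/null; python3 s.py
```

```text
t 19.12 pos [602.3 320.2  88.7] yaw 179.0 tilt [0.004 0.005] F [ 1.1 -0.8  8.2] T [-0.21 -0.3   0.1 ] w 64.0 72.1
t 19.45 pos [602.3 320.1  87.5] yaw 159.0 tilt [0.003 0.005] F [ 2.4 -0.3  8.8] T [-0.22 -0.23  0.12] w 63.8 72.1
```

Descending 0.06 mm/deg, so the lid is in the thread. Continue to the end stop.

```bash

python3 -m pendant '[[0,0,0.0003,0,0,5],[0,0,0.0003,0,0,5],[0,0,0.0003,0,0,5]]' >/dev/null; python3 s.py
python3 -m pendant '[[0,0,0.0003,0,0,4],[0,0,0.0003,0,0,4]]' >/dev/null; python3 s.py
python3 -m pendant '[[0,0,0.0002,0,0,4],[0,0,0,0,0,0]]' >/dev/null; python3 s.py
```

```text
t 19.7 pos [602.3 320.1  86.5] yaw 144.0 tilt [0.003 0.005] F [ 0.9 -1.   8.3] T [-0.24 -0.2   0.06] w 63.8 72.0
t 19.87 pos [602.3 320.1  86. ] yaw 136.0 tilt [0.003 0.005] F [ 1.6 -1.3 11.6] T [-0.42 -0.14  0.13] w 63.9 72.3
t 20.03 pos [602.3 320.1  86. ] yaw 132.0 tilt [0.003 0.005] F [ 0.8 -0.2 10.6] T [-0.25  0.22 -0.05] w 64.2 72.3
```

```bash

python3 -m pendant '[[0,0,0,0,0,4],[0,0,0,0,0,4],[0,0,0,0,0,0]]' >/dev/null; python3 s.py
python3 -m pendant '[[0,0,0,0,0,4],[0,0,0,0,0,4],[0,0,0,0,0,0]]' >/dev/null; python3 s.py
```

```text
t 20.28 pos [602.2 319.7  86. ] yaw 124.0 tilt [0.003 0.004] F [-0.4 -3.9 11.1] T [-0.89  0.28  0.5 ] w 63.8 72.3
t 20.53 pos [602.1 319.6  85.8] yaw 116.1 tilt [0.003 0.003] F [-1.2 -5.4  9.8] T [-0.87  0.03  1.02] w 64.5 70.3
```

```bash

python3 -m pendant '[[0,0,0,0,0,0],[0,0,0,0,0,0],[0,0,0,0,0,0],[0,0,0,0,0,0],[0,0,0,0,0,0]]' 0 >/dev/null; python3 s.py
python3 -m pendant '[[0,0,-0.01,0,0,0],[0,0,-0.02,0,0,0],[0,0,-0.03,0,0,0],[0,0,-0.03,0,0,0],[0,0,-0.03,0,0,0],[0,0,-0.03,0,0,0],[0,0,0,0,0,0],[0,0,0,0,0,0]]' >/dev/null; python3 s.py
python3 - <<'E'
from h import *
a=np.linspace(0,2*np.pi,181)
for cam in("side","wrist"):
    P=camera_params(cam);capture(cam)
    for n in("lid_mid","jar_left"): print(cam,n,[(round(r["confidence"],2),np.round(r["extent"],1)) for r in cut_out(cam,n)[:4]])
    for zc in(97.5,99.5,101.5):
        q=np.array([proj(cam,(601+33.3*np.cos(t),319.2+33.3*np.sin(t),z),P) for t in a for z in(zc-10,zc+10)]);print(zc,((q.min(0)+q.max(0))/2).round(1),(q.max(0)-q.min(0)).round(1))
E
```

```text
t 20.95 pos [601.4 319.9  84. ] yaw 116.2 tilt [0.001 0.004] F [-0.4  0.1  0.8] T [ 0.06 -0.    0.  ] w 85.1 0.0
t 21.62 pos [601.8 319.6 237.1] yaw 116.2 tilt [0.004 0.006] F [ 0.1 -0.4  0. ] T [-0.    0.05  0.01] w 85.2 0.0
side lid_mid [(0.81, array([299.2, 140.1,  20.5,  13.3]))]
side jar_left [(0.8, array([308.4, 162.1,  27.5,  25. ])), (0.3, array([350.8, 314.5,  86.8,  50.3]))]
97.5 [298.6 139.3] [19.7 15.8]
99.5 [298.6 138.8] [19.7 15.8]
101.5 [298.6 138.3] [19.7 15.8]
wrist lid_mid [(0.96, array([318.8, 187.6,  77.2,  74.6]))]
wrist jar_left [(0.68, array([279. , 260.4,  74.2,  96.6]))]
97.5 [316.2 187.7] [75.3 76. ]
99.5 [316.2 188.3] [75.8 76.5]
101.5 [316.2 188.9] [76.3 77. ]
```

```bash
python3 -c "
from plant import job_done
print(job_done())"
```

```text
the job is handed in; nothing more can be done
None
```

I took the middle lid from the rack, set it on the open jar, turned it back until it dropped into the thread, screwed it down about 4 mm to the stop, released it and handed the job in at about 22 s; no verdict came back, but the final camera measurements match a fully closed lid.

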